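# Clamp a wooden box for carving with the cam lever

### The arm

A 7-joint arm with a two-finger parallel gripper is mounted at the origin on a cart in front of the work surface, level with it; the furniture and walls round the work are solid. World frame = base frame: x ahead of the robot, y to its left, z up, the work surface at z = 0. Lengths are in m, angles in rad, forces in N, time in s.
With the tool pointing down it reaches from about 0.4 to 0.85 m from the base axis. Payload 4.4 kg.
Tool frame: the origin (TCP) lies on the centre line of the jaws, within the pads' length; the fingertips stand 11 mm ahead of it and the grasp point (between the pads) lies 8 mm behind it; z points along the fingers, y is the line along which they close (so a half turn about z gives the same grasp; the last joint's range is limited). The gripper opens to 94 mm and grips with 3 to 60 N. Pads are 16 mm wide; open, the fingers measure 119 mm over their backs; the gripper's body (75 mm by 177 mm) begins 78 mm behind the grasp point.
Start: joints at [1.161, 0.628, 0.038, 1.517, -0.027, 0.996, -0.02], TCP at [0.219, -0.612, 0.216] pointing down, gripper open.
Joint ranges: [-3.06, 3.06], [-0.37, 2.12], [-1.25, 1.32], [0.18, 2.47], [-1.1, 4.24], [0.23, 1.98], [-2.94, 2.94]. Speed limits (rad/s): [2.57, 2.57, 3.14, 3.14, 3.14, 3.14, 3.14].

### API

Orientations are given as [roll, pitch, yaw] about the fixed x, y, z axes, in that order (R = Rz(yaw) Ry(pitch) Rx(roll)).
In Python, from workcell import r, grip, vision, order gives the robot as it stands. Calls block until the motion is done:
- r.goto(position, orientation): joint-space move of the TCP to a pose.
- r.move_linear(position, ori=None, vel=0.15): straight line of the TCP; ori=None keeps the orientation; vel is the mean speed in m/s.
- r.set_joints(angles): joint-space move.
- grip(opening, effort=None): finger opening in m; effort is the grip in N (None keeps the last); returns when the fingers have stopped.
- r.pause(seconds).
- r.solve_ik(position, orientation): joint angles nearest the present ones, or None.
- vision.read_camera(name): name is "scene" or "top" or "wrist"; returns the picture (400x640x3 uint8, red, green, blue); there is no depth.
- vision.calibration(name): a dict with "K" (3x3 intrinsics, pixels), "extrinsics" (4x4, takes a point from world to camera coordinates); the wrist camera has in their place "tool_from_camera" (4x4, takes a point from camera to tool coordinates, whose origin is the TCP and whose axes are the flange's). Camera axes: x right, y down, z forward; pixel columns grow to the right and rows downward; lengths in m; the calibration is good to about 2 mm. The wrist camera is an equidistant fisheye: a pixel r from the principal point sees the ray r / f radians off the axis. A picture is of the moment at which its call begins: read the wrist's pose just before it. calibration takes no time and is no camera call.
A pose or a line that the arm cannot do raises r.PlanningError and nothing moves.
- order.finish_job(): hands the job in; it is judged then, once.
Readings, each from a call of its own:
- r.current_t(): time.
- r.current_joint_positions(): joint angles.
- r.current_qd(): joint speeds.
- r.current_joint_efforts(): joint torques, N m.
- r.current_tcp_pos(): TCP position.
- r.current_tcp_rot(): TCP orientation.
- r.current_force(): force on the tool from outside, world axes, zero at the start.
- r.current_wrist_torque(): the same for the moment, N m.
- r.current_grip_width(): finger opening in m.
- r.current_gripper_force(): force on a finger pad.
Only numpy, scipy, OpenCV 4.12 (cv2) and the standard library are available. Lean on these libraries where they do the work, as an engineer would, in place of code of your own. Each camera call takes 0.05 s, during which the arm holds its last target. There are 200 camera calls.

### The job

Get the wooden pencil box that stands on the plywood carving board ready for carving its lid, by pushing only, with a fingertip or the closed fingers: gently push the box along the board by its left end until its right end is up against the end stop, then push the wooden lever of the cam clamp round with a finger until its handle lies parallel to the fence and the cam holds the box tight against the fence. Do not grip or lift the box or the handle, and leave the other tools on the bench where they lie.

Things in the scene. Friction and masses are not known exactly. Their poses are not given: they have to be found in the camera images.
- carving_board: Fixed plywood board, 210 x 350 x 15 mm, screwed to the bench. Origin: centre of its underside, on the bench top; x points away from the robot to the fence, y left along the fence, z up. A pale wooden fence (34 high above the board, 20 thick) runs along the far edge, inner face at x = +85 mm. A like end stop closes the right end; the left end is open. The cam clamp stands at the near side.
- pencil_box: Loose closed box of brown wood, 76 (x) x 220 (y) x 49 mm; the lid overhangs 1 mm at the ends and has a 5 mm lip facing the clamp, and stays shut. About 0.3 to 0.65 kg, slides with 1 to 5 N. Origin: centre of its underside, on the board. Starts a few mm off the fence, 4 to 10 cm short of the end stop, nearly parallel. Seated: origin at x = +47, y = -43 mm in the carving_board frame, axes parallel.
- clamp_lever (a joint): Lever angle, rad. 0 (stop): open, handle towards the robot, 15 degrees to the right of the carving_board's -x. Grows as the handle swings clockwise seen from above, to the left and then forward. 1.83: handle along carving_board +y, parallel to the fence, clamped; stop at 1.90. The cam meets the box at 0.6 to 1.4. It stays where left. 1 to 3 N at the handle while free, about 10 to 15 N when tight.
- clamp_pivot (a point): Point on the upright pivot axis of the lever (below the steel dome nut), at the height of the handle's axis, 46 mm above the bench; at x = -28, y = -43 mm in the carving_board frame, same axes.
- handle_mid (a point): Point on the handle's axis, 95 mm from the pivot, 46 mm above the bench. The turned wooden handle is round, level, 17 to 23 mm thick, and reaches from 39 to 133 mm from the pivot, with 19 mm of air between it and the board below. This point's x axis points outward along the handle, z up; the side to push on is its +y side.
- gouge_a: Loose carving gouge with wooden handle, 251 mm long, lying left of the board. Leave it alone.
- gouge_b: Loose carving gouge with wooden handle, 246 mm long, lying beside the other one. Leave it alone.
- mallet: Loose square beech mallet, 289 mm long, lying right of the board. Leave it alone.
- green_case: Loose green drill-bit case, 57 x 140 x 26 mm, at the left. Leave it alone.
- corner (a point): Inner corner where the fence and the right end stop meet, on the board's upper face, 15 mm above the bench; at x = +85, y = -153 mm in the carving_board frame. The end stop's inner face lies at y = -153 mm and spans x = -1 to +85 mm. Same axes as carving_board.
- cam_centre (a point): Dark wooden eccentric disc of the clamp, 52 mm in diameter, 17 to 54 mm above the bench, turned by the lever about the upright pivot; the disc's own axis is 12 mm off the pivot. This point: centre of the disc, 35 mm above the bench. With the lever fully round it presses on the middle of the seated box's near side.

How it is judged:
On the way, in this order (a step that is already met when the one before it is completed fails the run):
1. the box has been pushed home against the end stop while the clamp is still open (y of pencil_box in the frame of carving_board below -0.0405 m and value of joint clamp_lever below 1.2 rad), for 0.2 s.
2. the lever has been swung round and the cam presses on the box (value of joint clamp_lever above 1.6 rad and contact force between clamp_lever and pencil_box above 10 N), for 0.2 s.
At the end, for the whole second after the job is handed in: The box stands flat and at rest with its right end within 3 mm of the end stop and its back within 1.5 mm of the fence and parallel to it (0.02 rad); the lever is past 1.6 rad (within about 13 degrees of parallel to the fence) and the cam presses on the box with more than 10 N (all of step 2 and y of pencil_box in the frame of carving_board below -0.04 m and x of pencil_box in the frame of carving_board above 0.0455 m and angle between the x axis of pencil_box and the x axis of carving_board, either way round below 0.02 rad and linear speed of pencil_box below 0.01 m/s); the robot touches nothing.
It fails at once if the box is rammed: pushed by the fingers with over 40 N (contact force between the fingers and pencil_box above 40 N).
It fails at once if the box is lifted or tipped (z of pencil_box in the frame of carving_board above 0.025 m or angle between pencil_box's own z axis and vertical above 0.12 rad).
It fails at once if the box is taken between the fingers (x of the grasp point in the frame of pencil_box between -0.03 and 0.03 m and y of the grasp point in the frame of pencil_box between -0.105 and 0.105 m and z of the grasp point in the frame of pencil_box below 0.045 m).
It fails at once if the handle is taken between the fingers (x of the grasp point in the frame of handle_mid between -0.055 and 0.036 m and y of the grasp point in the frame of handle_mid between -0.007 and 0.007 m and z of the grasp point in the frame of handle_mid below 0.015 m).
It fails at once if a tool lying on the bench is moved more than 2 cm (distance of any of gouge_a, gouge_b, mallet, green_case from where it was at the start of the episode above 0.02 m).
It also fails if it takes over 58 s, if anything falls off the work surface, if the arm or the gripper's body presses on something with over 40 N, if the wrist force passes 120 N, or if a joint passes its speed limit or range.

## Working session

There is one attempt and no reset: what is moved stays moved. The work goes in short steps, each a Python script; the robot and the scene stay as the last script left them, time stands still between calls to the robot, and variables do not carry over. Pictures are saved under pics/ and viewed, at most 10 in all, crops included, and the job is handed in when it is done.

```bash
mkdir -p pics; ls; python3 - <<'E'
from workcell import r, grip, vision, order
import cv2,numpy as np
np.set_printoptions(precision=4,suppress=True)
for n in ["scene","top"]:
    im=vision.read_camera(n); cv2.imwrite(f"pics/{n}0.png",im[:,:,::-1])
    c=vision.calibration(n); print(n,c["K"],c["extrinsics"])
print(r.current_t(),r.current_tcp_pos(),r.current_tcp_rot(),r.current_grip_width(),r.current_force())
E
```

```text
pics
scene [[492.0996   0.     324.2719]
 [  0.     492.0996 198.7796]
 [  0.       0.       1.    ]] [[-0.6438 -0.7648  0.0221  0.1877]
 [-0.4815  0.3825 -0.7886  0.3577]
 [ 0.5947 -0.5183 -0.6146  1.242 ]
 [ 0.      0.      0.      1.    ]]
top [[390.5243   0.     320.0474]
 [  0.     390.5243 196.3444]
 [  0.       0.       1.    ]] [[ 0.0209 -0.9998  0.001  -0.1927]
 [-0.9936 -0.0209 -0.1107  0.5128]
 [ 0.1107  0.0013 -0.9939  1.3589]
 [ 0.      0.      0.      1.    ]]
0.1 [ 0.2189 -0.6114  0.2157] [-3.1399  0.      0.3438] 0.09386954376334937 [-0.1074  0.0022  1.1373]
```

View pics/top0.png

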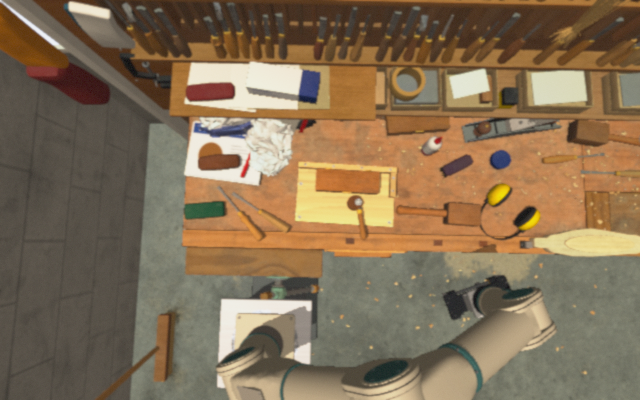

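View pics/scene0.png

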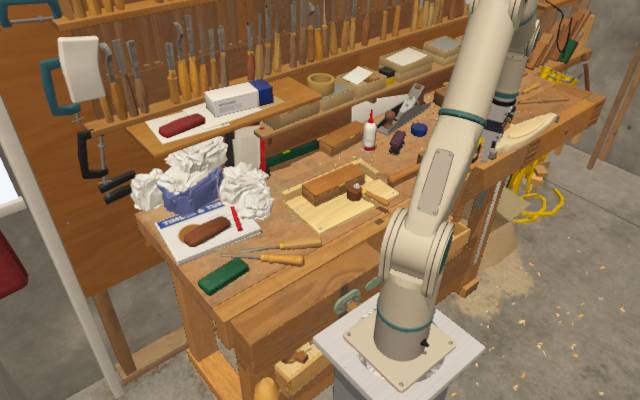

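The board spans about cols 297–395 and rows 163–225 in the top view, with the box at 316–380 × 168–194 and the lever pointing down at (362,222). I'll enlarge it.

```bash
python3 - <<'E'
import cv2
im=cv2.imread("pics/top0.png")[150:240,285:405]
cv2.imwrite("pics/topc.png",cv2.resize(im,None,fx=6.5,fy=6.5,interpolation=cv2.INTER_CUBIC))
im=cv2.imread("pics/scene0.png")[155:240,275:405]
cv2.imwrite("pics/scenec.png",cv2.resize(im,None,fx=6,fy=6,interpolation=cv2.INTER_CUBIC))
E
```

```text
(no output)
```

View pics/topc.png

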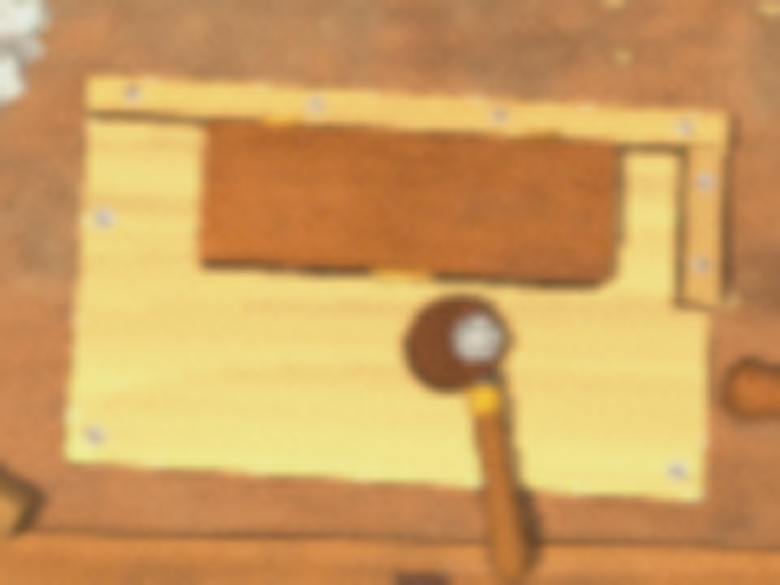

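View pics/scenec.png

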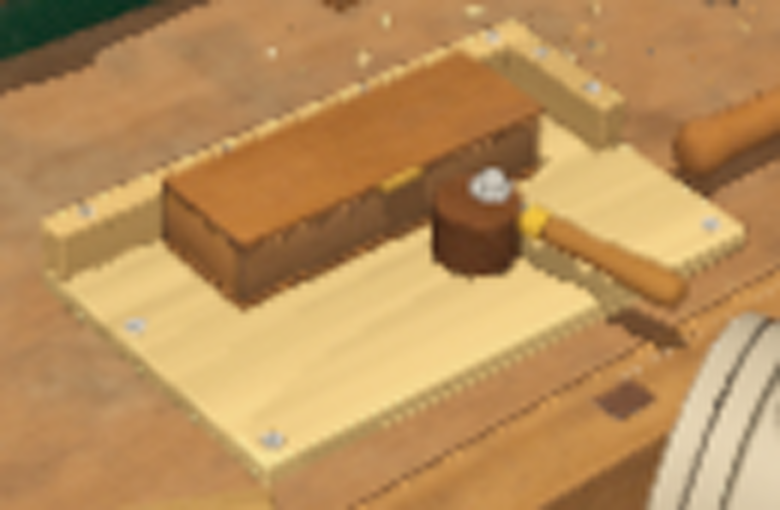

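```bash
cat > fit.py <<'E'
from workcell import vision
import numpy as np
from scipy.optimize import least_squares
C={n:vision.calibration(n) for n in("top","scene")}
CR={"top":(285,150,6.5),"scene":(275,155,6.)}
def proj(n,P):
    q=C[n]["extrinsics"]@np.append(P,1); u=C[n]["K"]@q[:3]; return u[:2]/u[2]
def px(n,uv):
    a,b,s=CR[n]; return (np.array(uv)+.5)/s-.5+np.array([a,b])
def w(p,P):
    c,s=np.cos(p[2]),np.sin(p[2]); return np.array([p[0]+c*P[0]-s*P[1],p[1]+s*P[0]+c*P[1],P[2]])
def fit(obs,x0):
    f=lambda p:np.concatenate([proj(n,w(p,P))-px(n,uv) for n,P,uv in obs])
    s=least_squares(f,x0,loss="soft_l1"); print(np.round(s.x,4)); print(np.round(s.fun.reshape(-1,2) if len(s.fun)==2*len(obs) else s.fun,2).tolist()); return s.x
E
cat > f1.py <<'E'
from fit import *
B=[("top",(-.105,.175,.015),(66,460)),("top",(-.105,-.175,.015),(704,498)),("top",(.105,.175,.049),(90,75)),("top",(.105,-.175,.049),(728,113)),("top",(.085,.175,.049),(88,115)),
("top",(-.001,-.153,.049),(678,303)),("scene",(-.105,.175,.015),(268,470)),("scene",(-.105,-.175,.015),(742,235)),("scene",(.105,.175,.049),(42,228)),("scene",(.085,.175,.049),(65,242)),("scene",(.105,-.175,.049),(512,18))]
b=fit(B,[.6,-.15,0])
X=[("top",(.038,.111,.064),(204,122)),("top",(-.038,.111,.064),(202,265)),("top",(-.038,-.111,.064),(612,285)),("top",(.038,-.111,.064),(617,145)),
("scene",(.038,.111,.064),(163,180)),("scene",(-.038,.111,.064),(245,247)),("scene",(-.038,-.111,.064),(543,107)),("scene",(.038,-.111,.064),(462,53))]
x=fit(X,[.6,-.15,0])
R=np.array([[np.cos(b[2]),np.sin(b[2])],[-np.sin(b[2]),np.cos(b[2])]])
print("box in board",R@(x[:2]-b[:2]),x[2]-b[2])
print("pivot",w(b,(-.028,-.043,.046)),"nut px",(proj("top",w(b,(-.028,-.043,.064)))+.5-[285,150])*6.5-.5)
a=-np.radians(15)+0; d=np.array([-np.cos(a),np.sin(a)])
print("handle tip px",(proj("top",w(b,(-.028-.133*np.cos(.2618),-.043-.133*np.sin(.2618),.046)))+.5-[285,150])*6.5-.5)
E
python3 f1.py
```

```text
[ 0.5255 -0.2717 -0.0349]
[[-0.13, 1.03], [-0.09, 0.67], [-0.69, 0.44], [0.1, 0.05], [-0.74, -0.15], [0.49, 0.27], [0.08, -0.54], [0.89, -1.64], [-0.51, -1.55], [-0.94, -0.96], [-0.1, -0.47]]
[ 0.5677 -0.2752 -0.0279]
[[-0.11, 0.56], [-0.9, 0.14], [0.01, 0.18], [-0.06, 0.1], [-0.26, -0.46], [-0.08, -0.58], [0.67, -0.51], [-0.13, -1.24]]
box in board [ 0.04231899 -0.00200709] 0.006929710910304688
pivot [ 0.49599035 -0.31370733  0.046     ] nut px [477.6038627  340.52875879]
handle tip px [527.96514255 586.86112344]
```

The fit agrees with the nut position. The box is at (0.042, -0.002) in the board frame and needs about 41 mm of travel. Next I check IK for the push and the lever arc.

```bash
cat > h.py <<'E'
from workcell import r, grip, vision, order
import numpy as np
np.set_printoptions(precision=4,suppress=True)
b=np.array([.5255,-.2717,-.0349])
def W(x,y,z):
    c,s=np.cos(b[2]),np.sin(b[2]); return [b[0]+c*x-s*y,b[1]+s*x+c*y,z]
def Bd(p):
    d=np.array(p[:2])-b[:2]; c,s=np.cos(b[2]),np.sin(b[2]); return np.array([c*d[0]+s*d[1],-s*d[0]+c*d[1]])
def ori(yaw): return [np.pi,0,yaw+b[2]]
def lev(th,off,rad=.095):
    """finger pose at lever angle th, off = distance of finger centre from handle axis on its +y side"""
    f=np.radians(195)-th; u=np.array([np.cos(f),np.sin(f)]); n=np.array([-u[1],u[0]])
    return np.array([-.028,-.043])+rad*u+off*n, f-np.pi/2   # push dir angle
E
python3 - <<'E'
from h import *
for s in(0,np.pi):
    print("flip",s)
    for y in(.145,.1): print("box",r.solve_ik(W(.045,y,.04),ori(np.pi/2-s)))
    for th in np.arange(0,1.91,.38):
        p,a=lev(th,.03 if th==0 else .018); q=r.solve_ik(W(*p,.04),ori(a-s)); print(round(th,2),q)
E
```

```text
flip 0
box [ 0.3175  0.7902 -0.2324  1.8194  0.3094  0.5674 -0.1458]
box [ 0.3758  0.7977 -0.2083  1.7915  0.2732  0.5805 -0.0358]
0.0 [ 0.8006  0.7499 -0.193   1.9351  0.2855  0.4827  0.6311]
0.38 [ 0.7003  0.7149 -0.1263  2.0415  0.2151  0.3974  0.2529]
0.76 [ 0.5984  0.7009 -0.0725  2.0878  0.1339  0.3571 -0.1157]
1.14 [ 0.4855  0.6998 -0.0154  2.0922  0.0289  0.3498 -0.4665]
1.52 [ 0.3785  0.712   0.0469  2.0539 -0.0832  0.3774 -0.8017]
1.9 [ 0.2876  0.7373  0.1205  1.981  -0.1933  0.4341 -1.1203]
flip 3.141592653589793
box [-0.1354  0.8473  0.5064  1.8332 -0.6589  0.6356 -2.4027]
box [-0.058   0.8566  0.5068  1.8049 -0.6486  0.6526 -2.3437]
0.0 [ 0.4396  0.7806  0.3689  1.9457 -0.5426  0.5137 -1.7235]
0.38 [ 0.3321  0.7636  0.4361  2.0519 -0.695   0.4736 -1.9995]
0.76 [ 0.2156  0.77    0.5129  2.0984 -0.8261  0.4832 -2.3096]
1.14 [ 0.0772  0.8009  0.6202  2.1034 -0.9427  0.5418 -2.6484]
1.52 [ 0.7553  0.7646 -0.5248  2.0431  0.753   0.5319  1.5286]
1.9 [ 0.6822  0.7786 -0.4872  1.9695  0.6699  0.5581  1.1984]
```

```bash
cat > push.py <<'E'
from h import *
grip(0.0,20)
r.goto(W(.042,.15,.16),ori(np.pi/2))
r.move_linear(W(.042,.15,.042),vel=.12)
r.pause(.2); f0=np.array(r.current_force()); print("t",r.current_t(),"f0",f0,"w",r.current_grip_width())
n=np.array(W(0,1,0))-np.array(W(0,0,0))
y=.15; hit=0
while y>.066:
    y-=.004 if y>.088 else .0015
    r.move_linear(W(.042,y,.042),vel=.03 if y>.088 else .02)
    F=np.array(r.current_force())-f0; fn=F@n
    print(round(y,4),Bd(r.current_tcp_pos()),F)
    if fn>15: break
r.pause(.1); print("end",(np.array(r.current_force())-f0)@n,r.current_t())
import cv2
for k in("top","scene"): cv2.imwrite(f"pics/{k}1.png",vision.read_camera(k)[:,:,::-1])
E
python3 push.py
```

```text
t 5.0167 f0 [-0.079  -0.8566  0.0765] w 0.000575809502689146
0.146 [0.042  0.1455] [ 0.8513  1.1256 -0.4086]
0.142 [0.0419 0.1416] [ 1.5758  1.2883 -1.0051]
0.138 [0.042  0.1376] [0.1746 2.1953 0.6574]
0.134 [0.0419 0.1336] [-0.5502  1.7456 -0.4453]
0.13 [0.0419 0.1296] [0.0377 0.7298 0.1549]
0.126 [0.0419 0.1256] [0.7935 1.2285 0.8383]
0.122 [0.0419 0.1216] [0.1578 0.5634 0.0674]
0.118 [0.042  0.1177] [0.7185 0.6382 0.1558]
0.114 [0.0421 0.1145] [-0.2312  3.744   0.9407]
0.11 [0.042  0.1098] [0.2445 3.3338 0.8087]
0.106 [0.042  0.1053] [ 0.3057  1.9373 -0.3416]
0.102 [0.042  0.1013] [ 0.1452  1.7876 -1.282 ]
0.098 [0.042  0.0974] [-0.0937  2.4523  0.6084]
0.094 [0.042  0.0934] [-0.6636  1.9518  0.2377]
0.09 [0.042  0.0894] [-0.5407  2.8947 -0.8669]
0.086 [0.042  0.0856] [0.666  2.9335 1.2478]
0.0845 [0.042  0.0844] [0.1678 2.8824 1.9571]
0.083 [0.042  0.0829] [0.63   4.3515 0.6309]
0.0815 [0.042  0.0813] [0.1862 4.0111 0.6047]
0.08 [0.042  0.0797] [-1.0744  4.0916  0.8742]
0.0785 [0.042  0.0782] [-0.211   3.3663  0.4447]
0.077 [0.042  0.0767] [0.3862 3.614  1.1972]
0.0755 [0.042  0.0763] [0.0041 5.4857 1.5481]
0.074 [0.042  0.0763] [-0.524   8.0507  1.2758]
0.0725 [0.042  0.0763] [-0.66   10.239   3.3704]
0.071 [0.042  0.0763] [-1.5314 13.0744  4.4871]
0.0695 [0.0421 0.0762] [ 0.1918 16.5128  3.8219]
end 16.012115936698738 12.4667
```

The box is home: it stalled at the expected finger position with 16 N. Now the lever.

```bash
cat > lever.py <<'E'
from h import *
RAD=.105; Z=.037
def ang():
    d=Bd(r.current_tcp_pos())-np.array([-.028,-.043]); l=np.hypot(*d)
    return (np.radians(195)-(np.arctan2(d[1],d[0])%(2*np.pi)-np.arcsin(.018/l))),l
r.move_linear(W(.042,.1,.042),vel=.05); r.move_linear(W(.042,.1,.16),vel=.2)
p,a=lev(0,.045,RAD)
r.goto(W(*p,.16),ori(a)); r.move_linear(W(*p,Z),vel=.12)
r.pause(.2); f0=np.array(r.current_force()); print("t",r.current_t(),"f0",f0)
p,a=lev(0,.02,RAD); r.move_linear(W(*p,Z),ori(a),vel=.04)
th=0
while th<2.0:
    th+=.08 if th<1.7 else .02
    p,a=lev(th,.018,RAD); r.move_linear(W(*p,Z),ori(a),vel=.05)
    F=np.array(r.current_force())-f0; m,l=ang(); print(round(th,2),"act %.3f r %.4f"%(m,l),F)
    if np.linalg.norm(F[:2])>28 or m>1.825: break
print(r.current_t())
import cv2
im=vision.read_camera("top")[150:240,285:405,::-1]
cv2.imwrite("pics/top2c.png",cv2.resize(im,None,fx=6.5,fy=6.5,interpolation=cv2.INTER_CUBIC))
E
python3 lever.py
```

```text
t 16.4833 f0 [ 0.1484 -0.1714  0.0579]
0.08 act 0.079 r 0.1065 [-0.3052 -0.3879  0.5811]
0.16 act 0.160 r 0.1065 [-0.3245 -0.2191 -0.4831]
0.24 act 0.241 r 0.1065 [-0.0289  0.7331 -0.6721]
0.32 act 0.320 r 0.1065 [ 0.32    0.2852 -0.4238]
0.4 act 0.401 r 0.1065 [ 0.0967 -0.2064  0.3694]
0.48 act 0.480 r 0.1066 [-0.3536  0.1602  0.5183]
0.56 act 0.560 r 0.1066 [-1.0134 -0.163   0.1499]
0.64 act 0.640 r 0.1065 [-0.089   0.4978 -0.5086]
0.72 act 0.720 r 0.1066 [ 0.8114  0.4682 -0.2472]
0.8 act 0.800 r 0.1066 [ 0.6693 -0.5737  0.2796]
0.88 act 0.880 r 0.1065 [-0.358   0.5714  0.0945]
0.96 act 0.960 r 0.1065 [-0.5636  0.8528 -0.4166]
1.04 act 1.040 r 0.1065 [-0.0203  0.4545  0.6093]
1.12 act 1.120 r 0.1065 [-0.1788 -0.2963 -0.2118]
1.2 act 1.201 r 0.1065 [-0.1446 -0.4185  0.4483]
1.28 act 1.281 r 0.1066 [-0.0327 -1.3959  0.1074]
1.36 act 1.362 r 0.1066 [ 0.0323  1.1204 -0.7019]
1.44 act 1.441 r 0.1066 [-0.295  -0.4077  0.0664]
1.52 act 1.521 r 0.1067 [-0.9475 -0.6469 -0.1488]
1.6 act 1.600 r 0.1068 [-1.7541 -0.0559 -0.201 ]
1.68 act 1.672 r 0.1069 [-4.011   1.1064  0.3636]
1.76 act 1.740 r 0.1072 [-6.6127 -0.6656  3.3546]
1.78 act 1.748 r 0.1074 [-6.9668 -0.4109  5.0527]
1.8 act 1.763 r 0.1074 [-8.374   0.3919  5.0343]
1.82 act 1.780 r 0.1075 [-8.8529 -0.5464  6.2742]
1.84 act 1.799 r 0.1076 [-9.5779  0.704   6.2966]
1.86 act 1.817 r 0.1076 [-9.8636  0.7031  6.3177]
1.88 act 1.836 r 0.1076 [-10.2542   1.0962   7.0075]
25.7667
```

View pics/top2c.png

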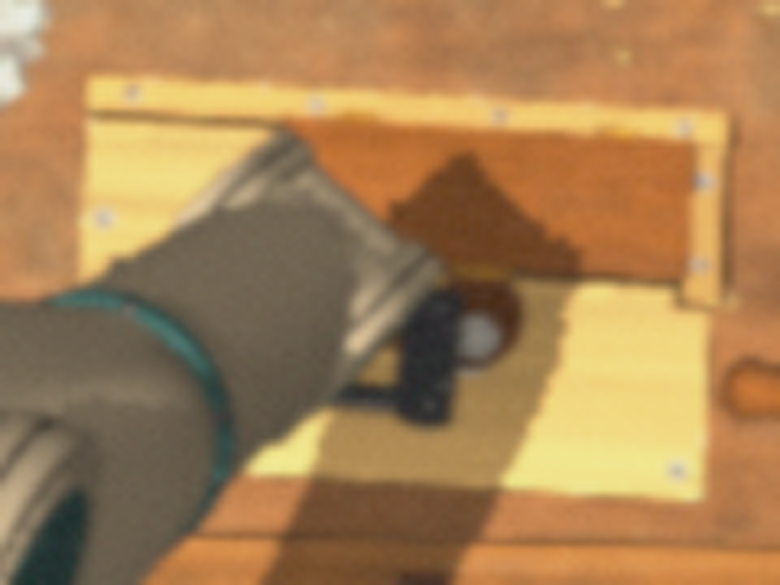

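The picture shows the box against the end stop (right edge at col ~693) and the fence, with the cam touching its near side at (490,280). I'll back off and check the lever.

```bash
python3 - <<'E'
from h import *
import cv2
p,a=lev(1.83,.06,.105)
r.move_linear(W(*p,.04),vel=.06); r.move_linear(W(*p,.18),vel=.2)
r.goto(W(-.1,-.38,.22),ori(np.pi/2)); r.pause(.2)
print(r.current_t(),r.current_force())
im=vision.read_camera("top")[150:240,285:405,::-1]
cv2.imwrite("pics/top3c.png",cv2.resize(im,None,fx=6.5,fy=6.5,interpolation=cv2.INTER_CUBIC))
E
```

```text
29.4583 [-0.3787  0.2281  0.5369]
```

View pics/top3c.png

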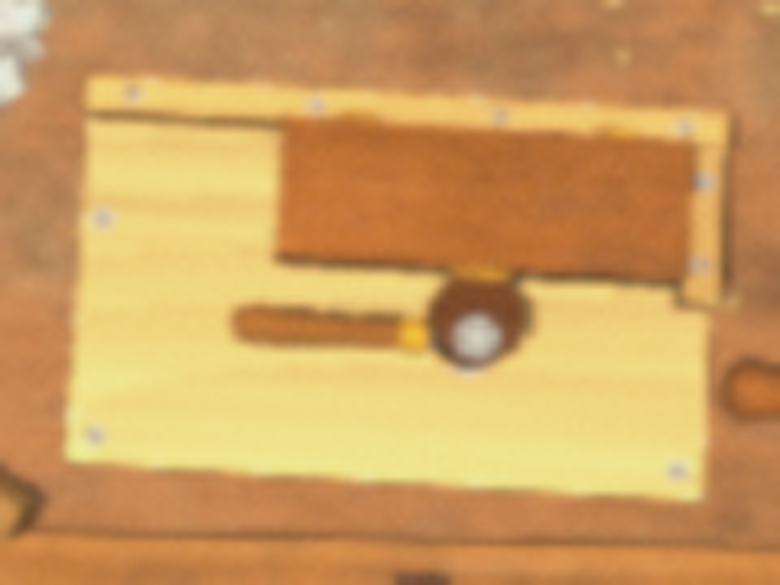

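The handle, running from (410,332) to (235,324), is parallel to the fence. The box is seated at both stops, the cam is tight, and the gripper is clear.

```bash
python3 -c "
from workcell import order; print(order.finish_job())"
```

```text
the job is handed in; nothing more can be done
None
```

I pushed the box home against the end stop and swung the cam lever round to about 1.83 rad, so the handle lies parallel to the fence with the cam on the box. The job is handed in at about 30 s on the robot's clock; the hand-in call did not report whether it passed.

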